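# Shelve the tester candle and the wax tin by height

## Task

Put the two loose items away on the small two-tier wooden stand, each on the tier that suits its height: the flat gold tin lying in the low tier, and the open tester candle (glass without a lid) upright in the high tier; both wait on the near right part of the table, in front of the plinth. Push each one in until at least half of it is under the board above, and leave the lidded candle jar beside them standing where it is.

Things in the scene. Friction and masses are not known exactly. Their poses are not given: they have to be found in the camera images.
- stand: Fixed light-wood stand, 200x200 mm, 160 tall, open front. Origin: centre of underside; x from front to back, y left, z up. In mm: bottom board x -100..100, top z 12; middle board x -40..100, z 48..58 (low tier beneath, 36 high); top board x 35..100, z 150..160 (high tier beneath, 92 high). Back panel face x 90. Side cheeks, inner faces y +-90, only where a board is above.
- tester_mid (a point): Centre (37 mm above the underside) of the open tester candle: round straight glass with a wick and no lid, 67 mm in diameter, 74 mm tall, about 0.26 kg; z is its upright axis. It stands on the near right part of the table (the tester far back by the jar pile is fixed decor).
- tin_mid (a point): Centre (11 mm above the underside) of the flat gold tin with its lid shut (fixed): 59 mm along its x, 88 mm along its y, 22 mm high along its z, about 0.11 kg. It lies flat on the table.
- jar_mid (a point): Centre (41 mm above the underside) of the lidded candle jar, a bystander: 69 mm in diameter, 82 mm tall, pale lid. It stands near the tin and the tester; leave it there. Mind the fixed dark plinth between these and the stand: 195 mm tall with a tall sign on it, its near corner at world x = 0.50, y = -0.02 m.
Mind the look-alikes: they are no part of the job. What is shaped like the part that bears tester_mid but pink is not meant. There is more than one size of the part that bears tin_mid; the job needs the larger.

How it is judged:
At the end, for the whole second after the job is handed in: Tin flat on the bottom board, its centre at most 2 mm short of the middle board's front edge; tester candle upright on the middle board, its centre at most 4 mm short of the top board's front edge; both within 10 degrees and at rest; lidded jar never moved by more than 30 mm (x of tin_mid in the frame of stand between -0.042 and 0.08 m and y of tin_mid in the frame of stand between -0.07 and 0.07 m and z of tin_mid in the frame of stand between 0.013 and 0.033 m and angle between each of tin, tester's own z axis and vertical below 0.17 rad and x of tester_mid in the frame of stand between 0.031 and 0.08 m and y of tester_mid in the frame of stand between -0.07 and 0.07 m and z of tester_mid in the frame of stand between 0.085 and 0.105 m and linear speed of each of tester, tin below 0.02 m/s); the robot touches nothing.
It fails at once if the lidded candle jar is moved by more than 30 mm (distance of jar_mid from where it was at the start of the episode above 0.03 m).
It also fails if it takes over 64 s, if anything falls off the work surface, if the arm or the gripper's body presses on something with over 40 N, if the wrist force passes 120 N, or if a joint passes its speed limit or range.

## Robot

A 6-joint arm with a two-finger parallel gripper is mounted at the origin on a cart in front of the work surface, level with it; the furniture and walls round the work are solid. World frame = base frame: x ahead of the robot, y to its left, z up, the work surface at z = 0. Lengths are in m, angles in rad, forces in N, time in s.
With the tool pointing down it reaches from about 0.35 to 0.975 m from the base axis. Payload 4.9 kg.
Tool frame: the origin (TCP) lies at the very end of the fingers, on their centre line; the grasp point (between the pads) lies 19 mm behind it (manip.tcp_to_grasp is the distance from the TCP to the grasp point, in m); z points along the fingers, y is the direction in which the jaws open and shut (so a half turn about z gives the same grasp; the last joint's range is limited). The gripper opens to 85 mm and grips with 20 to 120 N. Pads are 22 mm wide; open, the fingers measure 114 mm over their backs; the gripper's body (76 mm by 85 mm) begins 54 mm behind the grasp point. The pads swing forward as they close: fully open they stand 13 mm farther back than shut.
Start: joints at [-1.428, 0.053, 1.613, -0, 1.476, -0.119], TCP at [0.162, -0.604, 0.231] pointing down, gripper open.
Joint ranges: [-3.01, 3.01], [-1.01, 2.22], [0.06, 2.58], [-1.02, 4.17], [0.09, 2.62], [-3.14, 3.14]. Speed limits (rad/s): [2.57, 2.57, 3.14, 3.14, 3.14, 3.14].

## Interface

Orientations are given as a unit quaternion [w, x, y, z].
In Python, from plant import sensors, cams, job, finder, manip gives the robot as it stands.
- The arm moves only by the shell command python3 -m pendant 'ROWS'. ROWS is JSON, a list of rows, each an object of numbers: "wx", "wy", "wz": the turn, a rotation vector about the tool's x, y, z in degrees; "dx", "dy", "dz": the shift along the tool's x, y, z in m; "hand": the gripper's target within -1 to 1 (fully open at 1, half-way at 0, shut at -1). A call has 1 to 20 rows; each row is the pose to reach, as a shift and turn from the pose commanded when the call began, along the tool's axes at that moment; what a row does not reach only later rows make up. A row lasts 1/12 s, in which the tool goes at most 41.7 mm and 7.16 degrees, less where a joint would pass 70% of its speed; a pose out of reach is approached as far as the arm can. A call with a gripper value outside its range is refused whole. The fingers move at their own pace and stop on an object; the grip force is fixed at half the most. Time passes only in rows, so rows that repeat a pose let the fingers close. It gives the time, the measured TCP pose, the force and the opening at its end, in the units of the state.
- sensors.state(): the state, without advancing time (a new reading comes with each control period).
- cams.grab_frame(name): name is "scene" or "top" or "wrist"; returns (picture, depth): 420x560x3 uint8, red, green, blue; 420x560 float32, m along the optical axis (not along the pixel's ray), 0 where there is no reading.
- cams.calibration(name): a dict with "fov_y" (degrees; the focal length in pixels is half the picture's height over the tangent of half this angle, whatever the lens; pixels are square), "cx", "cy" (the principal point, pixels), "k1" (the pictures are not rectified: a ray, as slopes to the right and down, at radius r is drawn at 1 + k1 r^2 times it, then the intrinsics apply), "pose" (4x4, takes a point from camera to world coordinates); the wrist camera has in their place "hand_eye" (4x4, takes a point from camera to tool coordinates, whose origin is the TCP and whose axes are the flange's). Camera axes: x right, y down, z forward; pixel columns grow to the right and rows downward; lengths in m; the calibration is good to about 2 mm. A picture is of the moment at which its call begins: read the wrist's pose just before it. calibration takes no time and is no camera call.
- job.job_done(): hands the job in, once; it reports no verdict.
Trained networks look in the newest picture that a camera, given by its name, has taken for a name from the list of things; names that differ only in an ending like _2 or _b are one class to them, and where a whole thing is asked for, a point or a joint stands for the part that bears it (a point fixed in the world has none). Each returns a list of dicts, best first, with "score" (0 to 1); they miss things now and then, are a little off and sometimes report something else, mostly with a low value. They report only what shows in the picture. A call takes as long as a camera call. They do not tell look-alikes from the thing itself.
- finder.look_for(camera, thing): "position" ([x, y, z] in m, in world coordinates, good to about 4 mm: the middle of the surface that is visible of it).
The state is a dict: "time": time; "joint_pos": joint angles; "joint_vel": joint speeds; "joint_efforts": joint torques, N m; "tool_pos": TCP position; "tool_rot": TCP orientation; "contact_force": force on the tool from outside, world axes, zero at the start; "ft_torque": the same for the moment, N m; "gripper_width": opening from 0.0 (shut) to 1.0 (fully open).
Only numpy, scipy, OpenCV 4.12 (cv2) and the standard library are available. Lean on these libraries where they do the work, as an engineer would, in place of code of your own. Each camera call takes 0.05 s, during which the arm holds its last target. There are 200 camera calls.

## Working session

There is one attempt and no reset: what is moved stays moved. The work goes in short steps, Python scripts to look and compute and a shell command to move; the robot and the scene stay as the last step left them, time stands still between calls to the robot, and variables do not carry over. Pictures are saved under pics/ and viewed, about 8 in all and at most 12, crops included, and the job is handed in when it is done.

```bash
ls; mkdir -p pics; cat > h.py <<'E'
import numpy as np, cv2
from scipy.spatial.transform import Rotation as R
from plant import sensors, cams, job, finder, manip
def rot(q): return R.from_quat([q[1],q[2],q[3],q[0]]).as_matrix()
def grab(n):
    s=sensors.state(); im,d=cams.grab_frame(n); c=cams.calibration(n)
    if 'pose' in c: P=np.array(c['pose'])
    else:
        T=np.eye(4);T[:3,:3]=rot(s['tool_rot']);T[:3,3]=s['tool_pos'];P=T@np.array(c['hand_eye'])
    return im,d,c,P
def world(d,c,P):
    h,w=d.shape;f=h/2/np.tan(np.radians(c['fov_y'])/2)
    K=np.array([[f,0,c['cx']],[0,f,c['cy']],[0,0,1.]])
    u,v=np.meshgrid(np.arange(w),np.arange(h))
    p=cv2.undistortPoints(np.stack([u,v],-1).reshape(-1,1,2).astype(float),K,np.array([c['k1'],0,0,0,0.])).reshape(h,w,2)
    X=np.dstack([p*d[...,None],d]); return X@P[:3,:3].T+P[:3,3]
def save(n,im): cv2.imwrite('pics/'+n+'.png',im[...,::-1])
E
python3 - <<'E'
from h import *
for n in ('scene','top'):
    im,d,c,P=grab(n); save(n,im); np.savez(n,im=im,W=world(d,c,P))
    for t in ('stand','tester_mid','tin_mid','jar_mid'):
        print(n,t,[(round(r['score'],2),np.round(r['position'],3).tolist()) for r in finder.look_for(n,t)])
s=sensors.state();print(s['time'],s['tool_pos'],s['tool_rot'],s['gripper_width'])
import json;print(json.dumps(np.round(rot(s['tool_rot']),3).tolist()), manip.tcp_to_grasp)
E
```

```text
pics
scene stand [(0.94, [0.552, 0.287, 0.06])]
scene tester_mid [(0.7, [0.421, -0.323, 0.052]), (0.62, [0.343, -0.2, 0.051])]
scene tin_mid [(0.94, [0.409, -0.116, 0.022]), (0.52, [0.639, -0.351, 0.02])]
scene jar_mid [(0.83, [0.531, -0.249, 0.065])]
top stand [(0.94, [0.56, 0.265, 0.053])]
top tester_mid [(0.91, [0.339, -0.233, 0.046]), (0.62, [0.421, -0.344, 0.049])]
top tin_mid [(0.92, [0.418, -0.127, 0.022]), (0.66, [0.642, -0.358, 0.017])]
top jar_mid [(0.87, [0.534, -0.264, 0.078])]
0.5 [ 0.16175748 -0.60367185  0.23126537] [-4.15334462e-05  9.91444890e-01  1.30525966e-01  2.42925633e-06] 1.0013873205259782
[[0.966, 0.259, -0.0], [0.259, -0.966, 0.0], [0.0, -0.0, -1.0]] 0.0187
```

```bash
python3 -c "
import cv2,numpy as np
a=cv2.imread('pics/scene.png');b=cv2.imread('pics/top.png');cv2.imwrite('pics/both.png',cv2.resize(np.hstack([a,b]),None,fx=.714,fy=.714,interpolation=cv2.INTER_AREA))"
```

```text
(no output)
```

View pics/top.png

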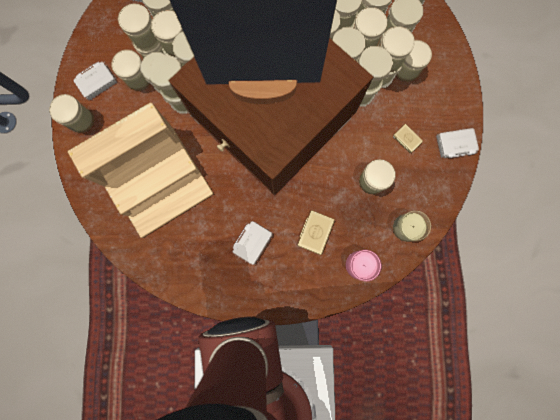

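View pics/scene.png

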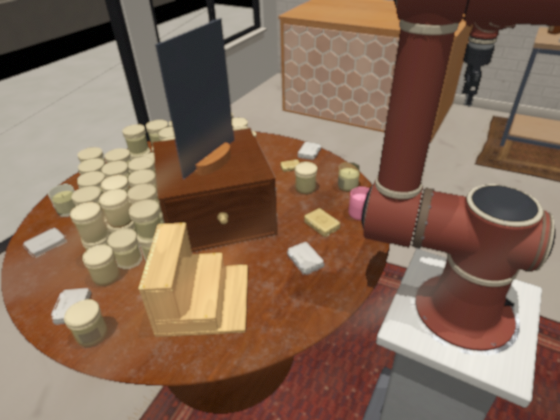

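Candidates (top picture):
- **Tester:** the natural glass at (412,226) is the wanted one. The pink one at (364,265) is a decoy, and there is fixed decor by the pile.
- **Tin:** the larger gold tin at (316,232) is the wanted one. The small tin at (408,138) and the white boxes at (252,242) and (458,143) are not.
- **Jar:** the lidded jar at (378,177) stays where it is.

Next I'll measure these from the depth data and check the choice in a crop.

```bash
python3 - <<'E'
from h import *
z=np.load('top.npz');W=z['W'];im=z['im']
def pts(u0,u1,v0,v1,z0,z1):
    Q=W[v0:v1,u0:u1].reshape(-1,3);return Q[(Q[:,2]>z0)&(Q[:,2]<z1)]
def rect(n,Q):
    r=cv2.minAreaRect((Q[:,:2]*1000).astype(np.float32));print(n,len(Q),np.round(r[0],1),np.round(r[1],1),round(r[2],1),'medz',np.median(Q[:,2]).round(4))
rect('tin',pts(290,345,205,260,.012,.03))
rect('small tin',pts(390,428,120,158,.008,.03))
rect('white',pts(228,277,217,270,.012,.05))
for n,b in dict(tester=(388,437,202,250),pink=(342,388,242,287),jar=(355,400,152,202)).items():
    Q=pts(*b,.03,.1);c,r=cv2.minEnclosingCircle((Q[:,:2]*1000).astype(np.float32));print(n,np.round(c,1),round(r,1),Q[:,2].max())
for a,b in((.15,.17),(.05,.066),(.006,.019)): rect('stand',pts(60,220,95,240,a,b))
t=np.median(W[250:300,150:250,2]);print('table z',t)
cv2.imwrite('pics/crop.png',cv2.resize(im[120:290,220:480,::-1],None,fx=3,fy=3))
E
```

```text
tin 950 [ 415.2 -125.5] [61.1 88.3] 67.3 medz 0.0227
small tin 407 [ 643.2 -361.5] [58.9 41.9] 43.4 medz 0.0156
white 920 [393.4  25.3] [64.8 92. ] 58.0 medz 0.0185
tester [ 421.8 -345. ] 34.0 0.07795581948576302
pink [ 336.  -228.5] 34.0 0.07742686772969531
jar [ 538.4 -269. ] 34.7 0.08580997645300636
stand 3084 [620.5 241.7] [109.2 309.1] 17.7 medz 0.1601
stand 4391 [653.8 280.6] [294.8 282.8] 34.3 medz 0.0582
stand 2675 [645.  274.3] [389.6 282. ] 33.1 medz 0.0122
table z 0.0003118315999210419
```

View pics/crop.png

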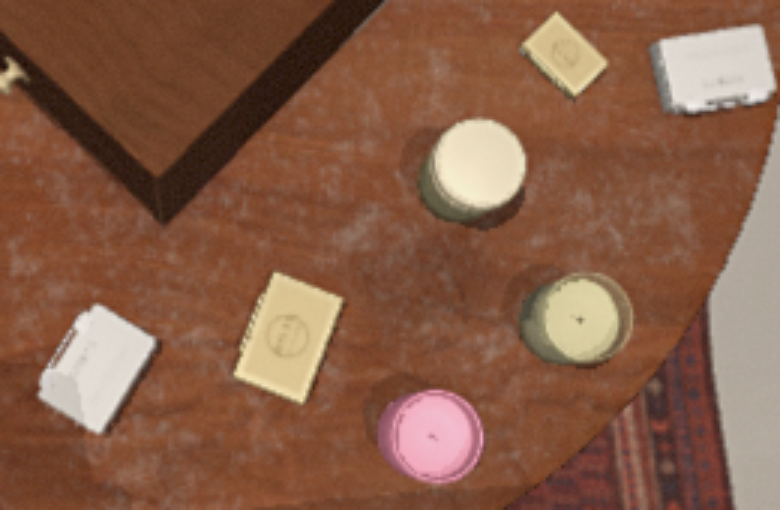

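The crop confirms the choice: large gold tin at (288,337), open natural glass at (578,320), and the pink decoy at (432,435). The stand fit was polluted by neighbours, so I'll redo it with connected components.

```bash
python3 - <<'E'
from h import *
W=np.load('top.npz')['W']
off={'t':67.5,'m':-2.5,'b':-70}
for n,a,b in(('t',.153,.167),('m',.053,.064),('b',.007,.018)):
    m=((W[...,2]>a)&(W[...,2]<b)).astype(np.uint8);m[:,:60]=0;m[:,220:]=0;m[:95]=0;m[245:]=0
    k,l,st,ce=cv2.connectedComponentsWithStats(m,connectivity=4)
    for i in np.argsort(-st[1:,4])[:3]+1:
        if st[i,4]<300: continue
        Q=W[l==i][:,:2]*1000; r=cv2.minAreaRect(Q.astype(np.float32)); print(n,st[i,4],np.round(r[0],1),np.round(r[1],1),round(r[2],1),np.round(ce[i]))
E
```

```text
t 2995 [604.5 290.5] [ 67.  199.6] 31.1 [117. 140.]
m 4172 [564.1 266.6] [121.6 200.9] 31.3 [145. 170.]
b 2478 [492.8 223.3] [ 73.9 200.9] 31.5 [169. 203.]
```

```bash
python3 -m pendant '[{"dx":0.35,"dy":-0.411,"dz":0.11,"wz":37.7,"hand":1},{"dx":0.35,"dy":-0.411,"dz":0.11,"wz":37.7,"hand":1},{"dx":0.35,"dy":-0.411,"dz":0.11,"wz":37.7,"hand":1},{"dx":0.35,"dy":-0.411,"dz":0.11,"wz":37.7,"hand":1},{"dx":0.35,"dy":-0.411,"dz":0.11,"wz":37.7,"hand":1},{"dx":0.35,"dy":-0.411,"dz":0.11,"wz":37.7,"hand":1},{"dx":0.35,"dy":-0.411,"dz":0.11,"wz":37.7,"hand":1},{"dx":0.35,"dy":-0.411,"dz":0.11,"wz":37.7,"hand":1},{"dx":0.35,"dy":-0.411,"dz":0.11,"wz":37.7,"hand":1},{"dx":0.35,"dy":-0.411,"dz":0.11,"wz":37.7,"hand":1},{"dx":0.35,"dy":-0.411,"dz":0.11,"wz":37.7,"hand":1},{"dx":0.35,"dy":-0.411,"dz":0.11,"wz":37.7,"hand":1},{"dx":0.35,"dy":-0.411,"dz":0.11,"wz":37.7,"hand":1},{"dx":0.35,"dy":-0.411,"dz":0.11,"wz":37.7,"hand":1},{"dx":0.35,"dy":-0.411,"dz":0.11,"wz":37.7,"hand":1},{"dx":0.35,"dy":-0.411,"dz":0.11,"wz":37.7,"hand":1},{"dx":0.35,"dy":-0.411,"dz":0.11,"wz":37.7,"hand":1},{"dx":0.35,"dy":-0.411,"dz":0.11,"wz":37.7,"hand":1}]'
cat >> h.py <<'E'
def to(x,y,z,head):
    """world TCP target + tool-x heading (deg), tool down -> row numbers"""
    s=sensors.state();M=rot(s['tool_rot']);Mt=R.from_euler('z',head,degrees=True).as_matrix()@np.diag([1,-1,-1.])
    print('t',round(s['time'],2),'tcp',np.round(s['tool_pos'],4),'head',np.degrees(np.arctan2(M[1,0],M[0,0])).round(1),'w',round(s['gripper_width'],3),'q',np.round(s['joint_pos'],2))
    print('d',np.round(M.T@(np.array([x,y,z])-s['tool_pos']),4),'w',np.round(R.from_matrix(M.T@Mt).as_rotvec(degrees=True),2))
def st(a,b):
    r=np.radians(31.2);return .5467+a*np.cos(r)-b*np.sin(r), .2558+a*np.sin(r)+b*np.cos(r)
E
python3 -c "
from h import *
to(.3931,-.1162,.003,-22.7)"
```

```text
t 0.5 tcp [ 0.1618 -0.6037  0.2313] head 15.0 w 1.001 q [-1.43  0.05  1.61  0.    1.48 -0.12]
d [ 0.3496 -0.411   0.2283] w [-0.   0.  37.7]invalid input
```

```bash
python3 -m pendant '[{"wx":0,"wy":0,"wz":7,"dx":0.03,"dy":-0.035,"dz":0.01,"hand":1}]'; echo; python3 -m pendant --help | head -20
```

```text
time: 0.58
tool_pos: [0.1774, -0.5712, 0.2238]
tool_rot: [0.003, 0.998, 0.067, -0.001]
contact_force: [0.6, 0.6, 0.3]
gripper_width: 1.002
invalid input: not JSON, or not a number
```

```bash
python3 -c "
from h import *
to(.3931,-.1162,.12,-22.7)"
```

```text
t 0.58 tcp [ 0.1774 -0.5712  0.2238] head 7.7 w 1.002 q [-1.39 -0.01  1.69 -0.    1.46  0.04]
d [ 0.2747 -0.4227  0.1013] w [ 0.31  0.   30.37]
```

```bash
python3 -m pendant '[{"wx":0,"wy":0,"wz":30.5,"dx":0.275,"dy":-0.423,"dz":0.101,"hand":1},{"wx":0,"wy":0,"wz":30.5,"dx":0.275,"dy":-0.423,"dz":0.101,"hand":1},{"wx":0,"wy":0,"wz":30.5,"dx":0.275,"dy":-0.423,"dz":0.101,"hand":1},{"wx":0,"wy":0,"wz":30.5,"dx":0.275,"dy":-0.423,"dz":0.101,"hand":1},{"wx":0,"wy":0,"wz":30.5,"dx":0.275,"dy":-0.423,"dz":0.101,"hand":1},{"wx":0,"wy":0,"wz":30.5,"dx":0.275,"dy":-0.423,"dz":0.101,"hand":1},{"wx":0,"wy":0,"wz":30.5,"dx":0.275,"dy":-0.423,"dz":0.101,"hand":1},{"wx":0,"wy":0,"wz":30.5,"dx":0.275,"dy":-0.423,"dz":0.101,"hand":1},{"wx":0,"wy":0,"wz":30.5,"dx":0.275,"dy":-0.423,"dz":0.101,"hand":1},{"wx":0,"wy":0,"wz":30.5,"dx":0.275,"dy":-0.423,"dz":0.101,"hand":1},{"wx":0,"wy":0,"wz":30.5,"dx":0.275,"dy":-0.423,"dz":0.101,"hand":1},{"wx":0,"wy":0,"wz":30.5,"dx":0.275,"dy":-0.423,"dz":0.101,"hand":1},{"wx":0,"wy":0,"wz":30.5,"dx":0.275,"dy":-0.423,"dz":0.101,"hand":1},{"wx":0,"wy":0,"wz":30.5,"dx":0.275,"dy":-0.423,"dz":0.101,"hand":1},{"wx":0,"wy":0,"wz":30.5,"dx":0.275,"dy":-0.423,"dz":0.101,"hand":1},{"wx":0,"wy":0,"wz":30.5,"dx":0.275,"dy":-0.423,"dz":0.101,"hand":1},{"wx":0,"wy":0,"wz":30.5,"dx":0.275,"dy":-0.423,"dz":0.101,"hand":1},{"wx":0,"wy":0,"wz":30.5,"dx":0.275,"dy":-0.423,"dz":0.101,"hand":1}]'
python3 -c "
from h import *
to(.3931,-.1162,.003,-22.7)
im,d,c,P=grab('wrist');save('w1',im)
W=world(d,c,P);m=((W[...,2]>.014)&(W[...,2]<.03)&(abs(W[...,0]-.415)<.07)&(abs(W[...,1]+.125)<.07))
print(cv2.minAreaRect((W[m][:,:2]*1000).astype(np.float32)))"
```

```text
time: 2.08
tool_pos: [0.3928, -0.111, 0.1219]
tool_rot: [0.0, 0.981, -0.196, 0.0]
contact_force: [-0.2, 0.2, 0.1]
gripper_width: 0.999
t 2.08 tcp [ 0.3928 -0.111   0.1219] head -22.6 w 0.999 q [-0.46 -0.42  2.21 -0.    1.35  1.51]
d [0.0022 0.0046 0.1189] w [ 0.01 -0.05  0.07]
((416.3968200683594, -125.49687194824219), (61.244773864746094, 88.02643585205078), 67.36531066894531)
```

View pics/w1.png

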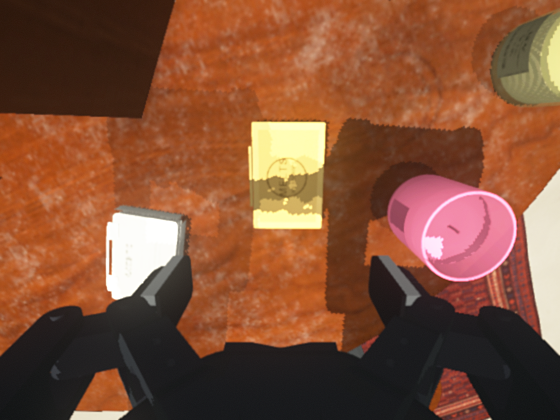

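The picture shows the tin at (288,175), aligned with the jaws, and the measurement agrees. The white box and the pink glass are clear of the fingers. Descending and gripping.

```bash
python3 -m pendant '[{"wx":0,"wy":0,"wz":0,"dx":0.003,"dy":0.0045,"dz":0.04,"hand":1},{"wx":0,"wy":0,"wz":0,"dx":0.003,"dy":0.0045,"dz":0.08,"hand":1},{"wx":0,"wy":0,"wz":0,"dx":0.003,"dy":0.0045,"dz":0.105,"hand":1},{"wx":0,"wy":0,"wz":0,"dx":0.003,"dy":0.0045,"dz":0.117,"hand":1},{"wx":0,"wy":0,"wz":0,"dx":0.003,"dy":0.0045,"dz":0.117,"hand":1},{"wx":0,"wy":0,"wz":0,"dx":0.003,"dy":0.0045,"dz":0.117,"hand":-1},{"wx":0,"wy":0,"wz":0,"dx":0.003,"dy":0.0045,"dz":0.117,"hand":-1},{"wx":0,"wy":0,"wz":0,"dx":0.003,"dy":0.0045,"dz":0.117,"hand":-1},{"wx":0,"wy":0,"wz":0,"dx":0.003,"dy":0.0045,"dz":0.117,"hand":-1},{"wx":0,"wy":0,"wz":0,"dx":0.003,"dy":0.0045,"dz":0.117,"hand":-1},{"wx":0,"wy":0,"wz":0,"dx":0.003,"dy":0.0045,"dz":0.117,"hand":-1},{"wx":0,"wy":0,"wz":0,"dx":0.003,"dy":0.0045,"dz":0.117,"hand":-1},{"wx":0,"wy":0,"wz":0,"dx":0.003,"dy":0.0045,"dz":0.117,"hand":-1}]'
python3 -c "
from h import *
to(*st(-.22,0),.12,31.2)"
```

```text
time: 3.22
tool_pos: [0.3957, -0.1162, 0.0067]
tool_rot: [0.001, 0.981, -0.195, 0.002]
contact_force: [-0.0, -0.5, 7.2]
gripper_width: 0.665
t 3.22 tcp [ 0.3957 -0.1162  0.0067] head -22.5 w 0.665 q [-0.47 -0.21  2.27 -0.    1.08  1.5 ]
d [-0.1326 -0.2241 -0.114 ] w [  0.16  -0.22 -53.7 ]
```

```bash
python3 -m pendant '[{"wx":0,"wy":0,"wz":0,"dx":0,"dy":0,"dz":-0.03,"hand":-1},{"wx":0,"wy":0,"wz":0,"dx":0,"dy":0,"dz":-0.07,"hand":-1},{"wx":0,"wy":0,"wz":-6,"dx":-0.012,"dy":-0.024,"dz":-0.1,"hand":-1},{"wx":0,"wy":0,"wz":-12,"dx":-0.027,"dy":-0.054,"dz":-0.113,"hand":-1},{"wx":0,"wy":0,"wz":-18,"dx":-0.04,"dy":-0.08,"dz":-0.113,"hand":-1},{"wx":0,"wy":0,"wz":-24,"dx":-0.054,"dy":-0.107,"dz":-0.113,"hand":-1},{"wx":0,"wy":0,"wz":-30,"dx":-0.067,"dy":-0.134,"dz":-0.113,"hand":-1},{"wx":0,"wy":0,"wz":-36,"dx":-0.081,"dy":-0.16,"dz":-0.113,"hand":-1},{"wx":0,"wy":0,"wz":-42,"dx":-0.094,"dy":-0.187,"dz":-0.113,"hand":-1},{"wx":0,"wy":0,"wz":-48,"dx":-0.108,"dy":-0.214,"dz":-0.113,"hand":-1},{"wx":0,"wy":0,"wz":-53.7,"dx":-0.121,"dy":-0.24,"dz":-0.113,"hand":-1},{"wx":0,"wy":0,"wz":-53.7,"dx":-0.121,"dy":-0.24,"dz":-0.113,"hand":-1},{"wx":0,"wy":0,"wz":-53.7,"dx":-0.121,"dy":-0.24,"dz":-0.113,"hand":-1}]'
python3 -c "
from h import *
to(*st(-.2,0),.026,31.2)
im,d,c,P=grab('wrist');save('w2',im)
W=world(d,c,P);z0=sensors.state()['tool_pos'][2]
x,y=st(-.17,0)
m=((abs(W[...,2]-z0-.016)<.02)&(abs(W[...,0]-x)<.08)&(abs(W[...,1]-y)<.08))
Q=W[m];print(cv2.minAreaRect((Q[:,:2]*1000).astype(np.float32)),Q[:,2].mean(),Q[:,2].min(),Q[:,2].max())"
```

```text
time: 4.3
tool_pos: [0.3735, 0.154, 0.1176]
tool_rot: [0.0, 0.963, 0.27, 0.0]
contact_force: [-0.6, -0.0, -0.7]
gripper_width: 0.666
t 4.3 tcp [0.3735 0.154  0.1176] head 31.4 w 0.666 q [ 0.21 -0.43  2.22 -0.    1.35  1.23]
d [0.0009 0.0026 0.0916] w [ 0.02 -0.    0.17]
((394.1689758300781, 165.75994873046875), (88.2057876586914, 84.37689971923828), 30.068668365478516) 0.1340589894199446 0.11394495024498905 0.15353860564481583
```

View pics/w2.png

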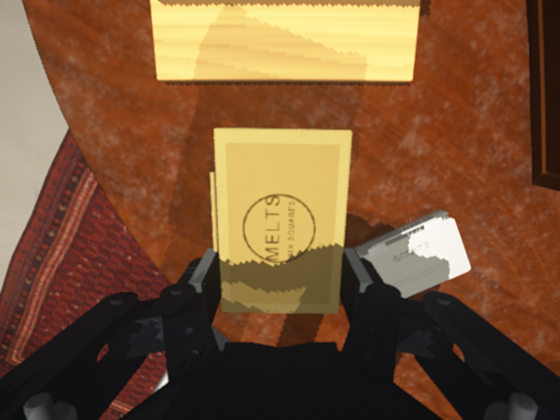

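The picture shows the tin level in the jaws and square to the stand front (front edge at row 80). Inserting it.

```bash
python3 -m pendant '[{"wx":0,"wy":0,"wz":0,"dx":0,"dy":0.0025,"dz":0.04,"hand":-1},{"wx":0,"wy":0,"wz":0,"dx":0,"dy":0.0025,"dz":0.075,"hand":-1},{"wx":0,"wy":0,"wz":0,"dx":0.001,"dy":0.0025,"dz":0.091,"hand":-1},{"wx":0,"wy":0,"wz":0,"dx":0.001,"dy":0.0025,"dz":0.091,"hand":-1},{"wx":0,"wy":0,"wz":0,"dx":0.025,"dy":0.0025,"dz":0.091,"hand":-1},{"wx":0,"wy":0,"wz":0,"dx":0.05,"dy":0.0025,"dz":0.091,"hand":-1},{"wx":0,"wy":0,"wz":0,"dx":0.07,"dy":0.0025,"dz":0.091,"hand":-1},{"wx":0,"wy":0,"wz":0,"dx":0.09,"dy":0.0025,"dz":0.091,"hand":-1},{"wx":0,"wy":0,"wz":0,"dx":0.11,"dy":0.0025,"dz":0.091,"hand":-1},{"wx":0,"wy":0,"wz":0,"dx":0.125,"dy":0.0025,"dz":0.091,"hand":-1},{"wx":0,"wy":0,"wz":0,"dx":0.138,"dy":0.0025,"dz":0.091,"hand":-1},{"wx":0,"wy":0,"wz":0,"dx":0.144,"dy":0.0025,"dz":0.091,"hand":-1},{"wx":0,"wy":0,"wz":0,"dx":0.144,"dy":0.0025,"dz":0.091,"hand":-1},{"wx":0,"wy":0,"wz":0,"dx":0.144,"dy":0.0025,"dz":0.091,"hand":-1}]'
python3 -c "
from h import *
to(*st(-.055,0),.0195,31.2);s=sensors.state();print(s['contact_force'])"
```

```text
time: 5.52
tool_pos: [0.4988, 0.2248, 0.0273]
tool_rot: [0.0, 0.963, 0.268, 0.0]
contact_force: [0.1, -0.3, -2.5]
gripper_width: 0.665
t 5.52 tcp [0.4988 0.2248 0.0273] head 31.1 w 0.665 q [ 0.29  0.09  1.94 -0.    1.11  1.31]
d [ 0.002  -0.0017  0.0078] w [ 0.02 -0.03 -0.06]
[ 0.10864401 -0.26824878 -2.49097452]
```

```bash
python3 -m pendant '[{"wx":0,"wy":0,"wz":0,"dx":0.001,"dy":0,"dz":0.004,"hand":-1},{"wx":0,"wy":0,"wz":0,"dx":0.001,"dy":0,"dz":0.007,"hand":-1},{"wx":0,"wy":0,"wz":0,"dx":0.001,"dy":0,"dz":0.007,"hand":-1},{"wx":0,"wy":0,"wz":0,"dx":0.001,"dy":0,"dz":0.007,"hand":1},{"wx":0,"wy":0,"wz":0,"dx":0.001,"dy":0,"dz":0.007,"hand":1},{"wx":0,"wy":0,"wz":0,"dx":0.001,"dy":0,"dz":0.007,"hand":1},{"wx":0,"wy":0,"wz":0,"dx":0.001,"dy":0,"dz":0.005,"hand":1},{"wx":0,"wy":0,"wz":0,"dx":-0.02,"dy":0,"dz":0.002,"hand":1},{"wx":0,"wy":0,"wz":0,"dx":-0.05,"dy":0,"dz":0.002,"hand":1},{"wx":0,"wy":0,"wz":0,"dx":-0.06,"dy":0,"dz":0.002,"hand":-1},{"wx":0,"wy":0,"wz":0,"dx":-0.06,"dy":0,"dz":0.002,"hand":-1},{"wx":0,"wy":0,"wz":0,"dx":-0.06,"dy":0,"dz":0.002,"hand":-1},{"wx":0,"wy":0,"wz":0,"dx":-0.06,"dy":0,"dz":0.002,"hand":-1},{"wx":0,"wy":0,"wz":0,"dx":-0.06,"dy":0,"dz":0.002,"hand":-1},{"wx":0,"wy":0,"wz":0,"dx":-0.06,"dy":0,"dz":0.002,"hand":-1}]'
python3 -c "
from h import *
to(*st(-.07,0),.025,31.2)
im,d,c,P=grab('wrist');save('w3',im)"
```

```text
time: 6.77
tool_pos: [0.4481, 0.1947, 0.0248]
tool_rot: [-0.0, 0.963, 0.269, 0.0]
contact_force: [0.1, 0.2, -0.1]
gripper_width: 0.146
t 6.77 tcp [0.4481 0.1947 0.0248] head 31.2 w 0.146 q [ 0.26 -0.04  2.08  0.    1.1   1.28]
d [ 0.046  -0.0011 -0.0001] w [ 0.01 -0.05  0.01]
```

View pics/w3.png

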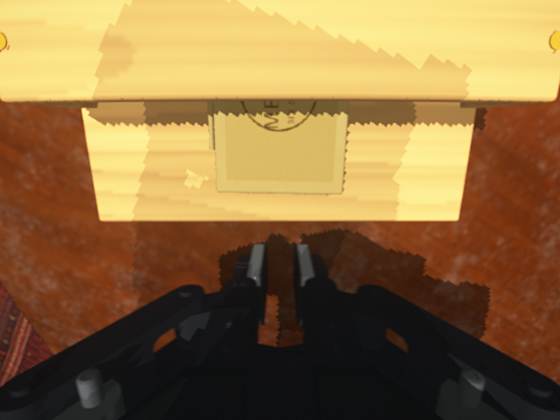

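The tin lies flat and square on the bottom board, rear edge at row 193, about half under the middle board. I'll nudge it deeper, then back off and lift.

```bash
python3 -m pendant '[{"wx":0,"wy":0,"wz":0,"dx":0.01,"dy":0,"dz":0.001,"hand":-1},{"wx":0,"wy":0,"wz":0,"dx":0.018,"dy":0,"dz":0.001,"hand":-1},{"wx":0,"wy":0,"wz":0,"dx":0.024,"dy":0,"dz":0.001,"hand":-1},{"wx":0,"wy":0,"wz":0,"dx":0.03,"dy":0,"dz":0.001,"hand":-1},{"wx":0,"wy":0,"wz":0,"dx":0.036,"dy":0,"dz":0.001,"hand":-1},{"wx":0,"wy":0,"wz":0,"dx":0.042,"dy":0,"dz":0.001,"hand":-1},{"wx":0,"wy":0,"wz":0,"dx":0.047,"dy":0,"dz":0.001,"hand":-1},{"wx":0,"wy":0,"wz":0,"dx":0.047,"dy":0,"dz":0.001,"hand":-1},{"wx":0,"wy":0,"wz":0,"dx":0.02,"dy":0,"dz":0,"hand":-1},{"wx":0,"wy":0,"wz":0,"dx":-0.02,"dy":0,"dz":-0.02,"hand":-1},{"wx":0,"wy":0,"wz":0,"dx":-0.05,"dy":0,"dz":-0.06,"hand":-1},{"wx":0,"wy":0,"wz":0,"dx":-0.05,"dy":0,"dz":-0.1,"hand":-1},{"wx":0,"wy":0,"wz":0,"dx":-0.05,"dy":0,"dz":-0.14,"hand":-1},{"wx":0,"wy":0,"wz":0,"dx":-0.05,"dy":0,"dz":-0.14,"hand":-1}]'
python3 -c "
from h import *
im,d,c,P=grab('wrist');W=world(d,c,P);r=np.radians(31.2)
o=(W[...,:2]-[.5467,.2558])@np.array([[np.cos(r),-np.sin(r)],[np.sin(r),np.cos(r)]])
m=(W[...,2]>.028)&(W[...,2]<.043)&(o[...,0]>-.1)&(o[...,0]<-.035)&(abs(o[...,1])<.08)
print(m.sum(),o[m].min(0),o[m].max(0))
for h in(0,15,-30): to(.4218,-.345,.17,h)"
```

```text
time: 7.98
tool_pos: [0.408, 0.1691, 0.173]
tool_rot: [0.0, 0.963, 0.269, 0.007]
contact_force: [1.0, -0.4, 1.4]
gripper_width: 0.002
1747 [-0.05598667 -0.02995702] [-0.03506318  0.03007381]
t 8.03 tcp [0.4077 0.1692 0.1713] head 31.2 w 0.003 q [ 0.22 -0.38  2.1   0.    1.41  1.25]
d [-0.2543  0.4471 -0.    ] w [ 3.000e-02 -7.500e-01  3.119e+01]
t 8.03 tcp [0.4077 0.1692 0.1713] head 31.2 w 0.003 q [ 0.22 -0.38  2.1   0.    1.41  1.25]
d [-0.2543  0.4471 -0.    ] w [ 0.13 -0.73 16.19]
t 8.03 tcp [0.4077 0.1692 0.1713] head 31.2 w 0.003 q [ 0.22 -0.38  2.1   0.    1.41  1.25]
d [-0.2543  0.4471 -0.    ] w [-0.17 -0.76 61.19]
```

The tin's rear edge measures x = -0.056 and y is centred, so its centre is near x = -0.012, well inside tolerance. Now the tester, going round the plinth corner.

```bash
python3 -m pendant '[{"wx":0,"wy":0,"wz":2,"dx":-0.024,"dy":0.028,"dz":0,"hand":1},{"wx":0,"wy":0,"wz":4,"dx":-0.05,"dy":0.056,"dz":0,"hand":1},{"wx":0,"wy":0,"wz":6,"dx":-0.073,"dy":0.084,"dz":0,"hand":1},{"wx":0,"wy":0,"wz":8,"dx":-0.097,"dy":0.112,"dz":0,"hand":1},{"wx":0,"wy":0,"wz":10,"dx":-0.122,"dy":0.14,"dz":0,"hand":1},{"wx":0,"wy":0,"wz":12,"dx":-0.146,"dy":0.168,"dz":0,"hand":1},{"wx":0,"wy":0,"wz":16,"dx":-0.165,"dy":0.205,"dz":0,"hand":1},{"wx":0,"wy":0,"wz":20,"dx":-0.184,"dy":0.242,"dz":0,"hand":1},{"wx":0,"wy":0,"wz":24,"dx":-0.203,"dy":0.28,"dz":0,"hand":1},{"wx":0,"wy":0,"wz":28,"dx":-0.215,"dy":0.315,"dz":0,"hand":1},{"wx":0,"wy":0,"wz":31,"dx":-0.228,"dy":0.35,"dz":0,"hand":1},{"wx":0,"wy":0,"wz":31,"dx":-0.24,"dy":0.385,"dz":0,"hand":1},{"wx":0,"wy":0,"wz":31,"dx":-0.248,"dy":0.42,"dz":0,"hand":1},{"wx":0,"wy":0,"wz":31,"dx":-0.254,"dy":0.447,"dz":0,"hand":1},{"wx":0,"wy":0,"wz":31,"dx":-0.254,"dy":0.447,"dz":0,"hand":1},{"wx":0,"wy":0,"wz":31,"dx":-0.254,"dy":0.447,"dz":0,"hand":1},{"wx":0,"wy":0,"wz":31,"dx":-0.254,"dy":0.447,"dz":0,"hand":1}]'
python3 -c "
from h import *
im,d,c,P=grab('wrist');save('w4',im);W=world(d,c,P)
m=(W[...,2]>.065)&(W[...,2]<.085)&(np.hypot(W[...,0]-.4218,W[...,1]+.345)<.06)
print(cv2.minEnclosingCircle((W[m][:,:2]*1000).astype(np.float32)),m.sum())
to(.4218,-.345,.038,0)"
```

```text
time: 9.45
tool_pos: [0.418, -0.3445, 0.1629]
tool_rot: [-0.001, 1.0, 0.002, -0.001]
contact_force: [-0.4, -0.0, -0.2]
gripper_width: 1.001
((423.26690673828125, -345.6197509765625), 33.70252227783203) 1199
t 9.5 tcp [ 0.4181 -0.3442  0.1633] head 0.2 w 0.997 q [-0.83 -0.09  1.87  0.    1.36  0.74]
d [0.0038 0.001  0.1253] w [-0.1   0.07  0.24]
```

View pics/w4.png

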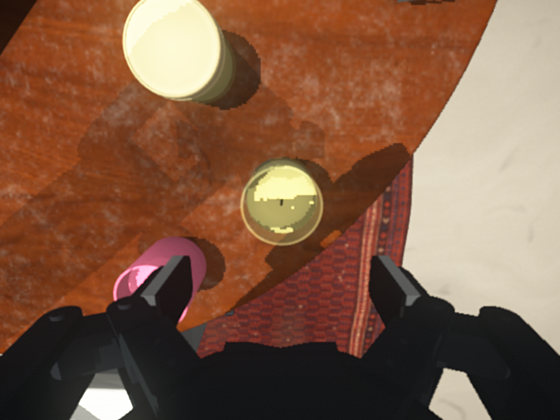

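The picture shows the natural tester at (282,202) between the jaws, with the jar (172,48) and pink glass (160,275) clear. Descending and gripping.

```bash
python3 -m pendant '[{"wx":0,"wy":0,"wz":0,"dx":0.005,"dy":0.001,"dz":0.03,"hand":1},{"wx":0,"wy":0,"wz":0,"dx":0.005,"dy":0.001,"dz":0.06,"hand":1},{"wx":0,"wy":0,"wz":0,"dx":0.005,"dy":0.001,"dz":0.09,"hand":1},{"wx":0,"wy":0,"wz":0,"dx":0.005,"dy":0.001,"dz":0.115,"hand":1},{"wx":0,"wy":0,"wz":0,"dx":0.005,"dy":0.001,"dz":0.124,"hand":1},{"wx":0,"wy":0,"wz":0,"dx":0.005,"dy":0.001,"dz":0.124,"hand":1},{"wx":0,"wy":0,"wz":0,"dx":0.005,"dy":0.001,"dz":0.124,"hand":-1},{"wx":0,"wy":0,"wz":0,"dx":0.005,"dy":0.001,"dz":0.124,"hand":-1},{"wx":0,"wy":0,"wz":0,"dx":0.005,"dy":0.001,"dz":0.124,"hand":-1},{"wx":0,"wy":0,"wz":0,"dx":0.005,"dy":0.001,"dz":0.124,"hand":-1},{"wx":0,"wy":0,"wz":0,"dx":0.005,"dy":0.001,"dz":0.124,"hand":-1},{"wx":0,"wy":0,"wz":0,"dx":0.005,"dy":0.001,"dz":0.124,"hand":-1}]'
python3 -c "
from h import *
to(*st(-.16,0),.2,31.2)
to(.37,-.05,.2,20)"
```

```text
time: 10.5
tool_pos: [0.425, -0.3478, 0.0431]
tool_rot: [0.001, 1.0, 0.002, 0.002]
contact_force: [0.2, 0.7, 6.2]
gripper_width: 0.766
t 10.5 tcp [ 0.425  -0.3478  0.0431] head 0.2 w 0.766 q [-0.82  0.07  1.93  0.    1.14  0.75]
d [-0.0129 -0.5203 -0.1584] w [  0.2   -0.13 -31.  ]
t 10.5 tcp [ 0.425  -0.3478  0.0431] head 0.2 w 0.766 q [-0.82  0.07  1.93  0.    1.14  0.75]
d [-0.0535 -0.2975 -0.1579] w [  0.18  -0.15 -19.8 ]
```

```bash
python3 -m pendant '[{"wx":0,"wy":0,"wz":0,"dx":0,"dy":0,"dz":-0.03,"hand":-1},{"wx":0,"wy":0,"wz":0,"dx":0,"dy":0,"dz":-0.065,"hand":-1},{"wx":0,"wy":0,"wz":0,"dx":0,"dy":0,"dz":-0.1,"hand":-1},{"wx":0,"wy":0,"wz":0,"dx":-0.002,"dy":-0.01,"dz":-0.135,"hand":-1},{"wx":0,"wy":0,"wz":-3,"dx":-0.008,"dy":-0.04,"dz":-0.158,"hand":-1},{"wx":0,"wy":0,"wz":-6,"dx":-0.014,"dy":-0.075,"dz":-0.158,"hand":-1},{"wx":0,"wy":0,"wz":-9,"dx":-0.02,"dy":-0.11,"dz":-0.158,"hand":-1},{"wx":0,"wy":0,"wz":-11,"dx":-0.027,"dy":-0.148,"dz":-0.158,"hand":-1},{"wx":0,"wy":0,"wz":-13,"dx":-0.034,"dy":-0.186,"dz":-0.158,"hand":-1},{"wx":0,"wy":0,"wz":-16,"dx":-0.041,"dy":-0.224,"dz":-0.158,"hand":-1},{"wx":0,"wy":0,"wz":-18,"dx":-0.048,"dy":-0.262,"dz":-0.158,"hand":-1},{"wx":0,"wy":0,"wz":-20,"dx":-0.054,"dy":-0.3,"dz":-0.158,"hand":-1},{"wx":0,"wy":0,"wz":-22,"dx":-0.048,"dy":-0.338,"dz":-0.158,"hand":-1},{"wx":0,"wy":0,"wz":-24,"dx":-0.041,"dy":-0.376,"dz":-0.158,"hand":-1},{"wx":0,"wy":0,"wz":-26,"dx":-0.034,"dy":-0.414,"dz":-0.158,"hand":-1},{"wx":0,"wy":0,"wz":-28,"dx":-0.027,"dy":-0.452,"dz":-0.158,"hand":-1},{"wx":0,"wy":0,"wz":-30,"dx":-0.02,"dy":-0.49,"dz":-0.158,"hand":-1},{"wx":0,"wy":0,"wz":-31,"dx":-0.013,"dy":-0.52,"dz":-0.158,"hand":-1},{"wx":0,"wy":0,"wz":-31,"dx":-0.013,"dy":-0.52,"dz":-0.158,"hand":-1},{"wx":0,"wy":0,"wz":-31,"dx":-0.013,"dy":-0.52,"dz":-0.158,"hand":-1}]'
python3 -c "
from h import *
to(*st(-.16,0),.113,31.2)
im,d,c,P=grab('wrist');save('w5',im)"
```

```text
time: 12.17
tool_pos: [0.4082, 0.1745, 0.198]
tool_rot: [0.0, 0.963, 0.27, -0.001]
contact_force: [0.1, -0.1, -2.3]
gripper_width: 0.766
t 12.17 tcp [0.4082 0.1745 0.198 ] head 31.4 w 0.766 q [ 0.24 -0.38  2.05 -0.    1.47  1.26]
d [0.0007 0.0022 0.085 ] w [0.   0.09 0.19]
```

View pics/w5.png

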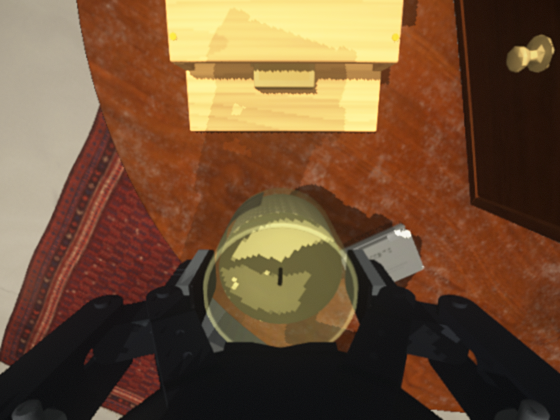

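Tester held upright, and the tin sits well under the middle board (its visible strip is at (285,80)). Lowering and moving in over the middle board.

```bash
python3 -m pendant '[{"wx":0,"wy":0,"wz":0,"dx":0,"dy":0.002,"dz":0.04,"hand":-1},{"wx":0,"wy":0,"wz":0,"dx":0,"dy":0.002,"dz":0.075,"hand":-1},{"wx":0,"wy":0,"wz":0,"dx":0.001,"dy":0.002,"dz":0.084,"hand":-1},{"wx":0,"wy":0,"wz":0,"dx":0.01,"dy":0.002,"dz":0.084,"hand":-1},{"wx":0,"wy":0,"wz":0,"dx":0.035,"dy":0.002,"dz":0.084,"hand":-1},{"wx":0,"wy":0,"wz":0,"dx":0.06,"dy":0.002,"dz":0.084,"hand":-1},{"wx":0,"wy":0,"wz":0,"dx":0.085,"dy":0.002,"dz":0.084,"hand":-1},{"wx":0,"wy":0,"wz":0,"dx":0.11,"dy":0.002,"dz":0.084,"hand":-1},{"wx":0,"wy":0,"wz":0,"dx":0.135,"dy":0.002,"dz":0.084,"hand":-1},{"wx":0,"wy":0,"wz":0,"dx":0.155,"dy":0.002,"dz":0.084,"hand":-1},{"wx":0,"wy":0,"wz":0,"dx":0.168,"dy":0.002,"dz":0.084,"hand":-1},{"wx":0,"wy":0,"wz":0,"dx":0.174,"dy":0.002,"dz":0.084,"hand":-1},{"wx":0,"wy":0,"wz":0,"dx":0.174,"dy":0.002,"dz":0.084,"hand":-1},{"wx":0,"wy":0,"wz":0,"dx":0.174,"dy":0.002,"dz":0.084,"hand":-1}]'
python3 -c "
from h import *
to(*st(.012,0),.1015,31.2)"
```

```text
time: 13.38
tool_pos: [0.5586, 0.261, 0.1148]
tool_rot: [0.0, 0.963, 0.268, -0.0]
contact_force: [0.0, 0.4, -2.3]
gripper_width: 0.769
t 13.38 tcp [0.5586 0.261  0.1148] head 31.1 w 0.769 q [ 0.32  0.13  1.73 -0.    1.28  1.34]
d [-0.0008 -0.0017  0.0133] w [ 0.    0.03 -0.05]
```

```bash
python3 -m pendant '[{"wx":0,"wy":0,"wz":0,"dx":0,"dy":0,"dz":0.004,"hand":-1},{"wx":0,"wy":0,"wz":0,"dx":0,"dy":0,"dz":0.008,"hand":-1},{"wx":0,"wy":0,"wz":0,"dx":0,"dy":0,"dz":0.011,"hand":-1},{"wx":0,"wy":0,"wz":0,"dx":0,"dy":0,"dz":0.013,"hand":-1},{"wx":0,"wy":0,"wz":0,"dx":0,"dy":0,"dz":0.013,"hand":-1}]'
```

```text
time: 13.8
tool_pos: [0.5583, 0.2617, 0.1013]
tool_rot: [0.0, 0.963, 0.269, -0.0]
contact_force: [1.0, 0.0, -3.5]
gripper_width: 0.766
```

```bash
python3 -m pendant '[{"wx":0,"wy":0,"wz":0,"dx":0,"dy":0,"dz":0.001,"hand":-1},{"wx":0,"wy":0,"wz":0,"dx":0,"dy":0,"dz":0.001,"hand":1},{"wx":0,"wy":0,"wz":0,"dx":0,"dy":0,"dz":0.001,"hand":1},{"wx":0,"wy":0,"wz":0,"dx":0,"dy":0,"dz":0.001,"hand":1},{"wx":0,"wy":0,"wz":0,"dx":0,"dy":0,"dz":0.001,"hand":1},{"wx":0,"wy":0,"wz":0,"dx":-0.02,"dy":0,"dz":0,"hand":1},{"wx":0,"wy":0,"wz":0,"dx":-0.05,"dy":0,"dz":0,"hand":1},{"wx":0,"wy":0,"wz":0,"dx":-0.08,"dy":0,"dz":0,"hand":1},{"wx":0,"wy":0,"wz":0,"dx":-0.09,"dy":0,"dz":0,"hand":-1},{"wx":0,"wy":0,"wz":0,"dx":-0.09,"dy":0,"dz":0,"hand":-1},{"wx":0,"wy":0,"wz":0,"dx":-0.09,"dy":0,"dz":0,"hand":-1},{"wx":0,"wy":0,"wz":0,"dx":-0.09,"dy":0,"dz":0,"hand":-1},{"wx":0,"wy":0,"wz":0,"dx":-0.09,"dy":0,"dz":0,"hand":-1},{"wx":0,"wy":0,"wz":0,"dx":-0.09,"dy":0,"dz":0,"hand":-1},{"wx":0,"wy":0,"wz":0,"dx":-0.09,"dy":0,"dz":0,"hand":-1}]'
cat >> h.py <<'E'
def tester():
    im,d,c,P=grab('wrist');W=world(d,c,P);r=np.radians(31.2)
    o=(W[...,:2]-[.5467,.2558])@np.array([[np.cos(r),-np.sin(r)],[np.sin(r),np.cos(r)]])
    m=(W[...,2]>.065)&(W[...,2]<.14)&(o[...,0]>-.05)&(o[...,0]<.034)&(abs(o[...,1])<.08)
    Q=np.c_[o[m],W[m][:,2]]
    for a in np.arange(.07,.14,.02):
        q=Q[abs(Q[:,2]-a)<.01]
        if len(q)>20: print('z',a.round(2),len(q),'front x',np.percentile(q[:,0],2).round(4),'y',q[:,1].min().round(3),q[:,1].max().round(3))
    return im
E
python3 -c "
from h import *
to(*st(-.0035,0),.096,31.2);save('w6',tester())"
```

```text
time: 15.05
tool_pos: [0.4823, 0.2156, 0.1016]
tool_rot: [-0.0, 0.963, 0.269, 0.0]
contact_force: [-0.4, 0.1, -0.7]
gripper_width: 0.008
t 15.05 tcp [0.4823 0.2156 0.1016] head 31.2 w 0.008 q [ 0.28 -0.06  1.95  0.    1.25  1.31]
d [ 0.0725 -0.001   0.0056] w [ 0.   -0.01  0.01]
z 0.11 17861 front x -0.0163 y -0.032 0.03
z 0.13 5833 front x -0.0199 y -0.035 0.032
```

View pics/w6.png

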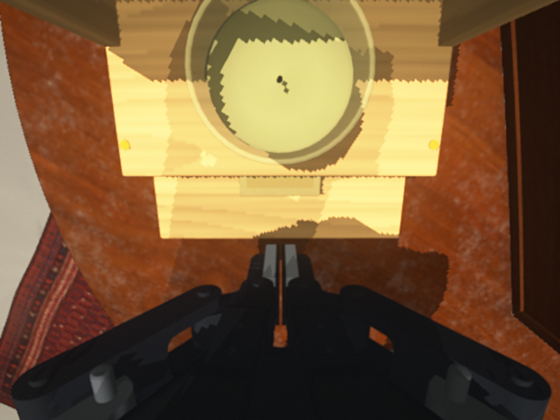

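The tester stands upright on the middle board (wick at (280,80)), front face at x = -0.020, so its centre is about 0.0135. Pushing it slowly by about 30 mm.

```bash
python3 -m pendant '[{"wx":0,"wy":0,"wz":0,"dx":0.02,"dy":0,"dz":0.003,"hand":-1},{"wx":0,"wy":0,"wz":0,"dx":0.034,"dy":-0.002,"dz":0.005,"hand":-1},{"wx":0,"wy":0,"wz":0,"dx":0.04,"dy":-0.002,"dz":0.005,"hand":-1},{"wx":0,"wy":0,"wz":0,"dx":0.044,"dy":-0.001,"dz":0.005,"hand":-1},{"wx":0,"wy":0,"wz":0,"dx":0.047,"dy":0,"dz":0.005,"hand":-1},{"wx":0,"wy":0,"wz":0,"dx":0.05,"dy":0,"dz":0.005,"hand":-1},{"wx":0,"wy":0,"wz":0,"dx":0.053,"dy":0,"dz":0.005,"hand":-1},{"wx":0,"wy":0,"wz":0,"dx":0.056,"dy":0,"dz":0.005,"hand":-1},{"wx":0,"wy":0,"wz":0,"dx":0.059,"dy":0,"dz":0.005,"hand":-1},{"wx":0,"wy":0,"wz":0,"dx":0.062,"dy":0,"dz":0.005,"hand":-1},{"wx":0,"wy":0,"wz":0,"dx":0.065,"dy":0,"dz":0.005,"hand":-1},{"wx":0,"wy":0,"wz":0,"dx":0.068,"dy":0,"dz":0.005,"hand":-1},{"wx":0,"wy":0,"wz":0,"dx":0.071,"dy":0,"dz":0.005,"hand":-1},{"wx":0,"wy":0,"wz":0,"dx":0.073,"dy":0,"dz":0.005,"hand":-1},{"wx":0,"wy":0,"wz":0,"dx":0.0745,"dy":0,"dz":0.005,"hand":-1},{"wx":0,"wy":0,"wz":0,"dx":0.0745,"dy":0,"dz":0.005,"hand":-1}]'
```

```text
time: 16.43
tool_pos: [0.5457, 0.254, 0.0965]
tool_rot: [-0.0, 0.963, 0.269, 0.0]
contact_force: [-0.6, -0.1, -0.4]
gripper_width: -0.002
```

```bash
python3 -m pendant '[{"wx":0,"wy":0,"wz":0,"dx":-0.01,"dy":0,"dz":0,"hand":-1},{"wx":0,"wy":0,"wz":0,"dx":-0.04,"dy":0,"dz":0,"hand":-1},{"wx":0,"wy":0,"wz":0,"dx":-0.08,"dy":0,"dz":0,"hand":-1},{"wx":0,"wy":0,"wz":0,"dx":-0.11,"dy":0,"dz":-0.02,"hand":-1},{"wx":0,"wy":0,"wz":0,"dx":-0.11,"dy":0,"dz":-0.02,"hand":-1}]'
python3 -c "
from h import *
save('w7',tester())
im,d,c,P=grab('top');save('top2',im)
for t in('jar_mid','tester_mid','tin_mid'):print(t,[(round(r['score'],2),np.round(r['position'],3).tolist()) for r in finder.look_for('top',t)])
"
python3 -c "
import cv2,numpy as np
a=cv2.imread('pics/w7.png');b=cv2.imread('pics/top2.png');cv2.imwrite('pics/chk.png',np.hstack([cv2.resize(a,(400,300)),cv2.resize(b,(400,300))]))"
```

```text
time: 16.85
tool_pos: [0.4483, 0.1953, 0.1183]
tool_rot: [0.0, 0.963, 0.269, 0.001]
contact_force: [1.3, 0.6, 0.6]
gripper_width: 0.0
z 0.07 708 front x 0.01 y -0.029 0.024
z 0.09 902 front x 0.0099 y -0.024 0.019
z 0.11 101 front x 0.0097 y -0.011 0.007
jar_mid [(0.75, [0.535, -0.26, 0.077])]
tester_mid [(0.86, [0.338, -0.229, 0.048]), (0.52, [0.587, 0.246, 0.106])]
tin_mid [(0.88, [0.642, -0.36, 0.02])]
```

View pics/chk.png

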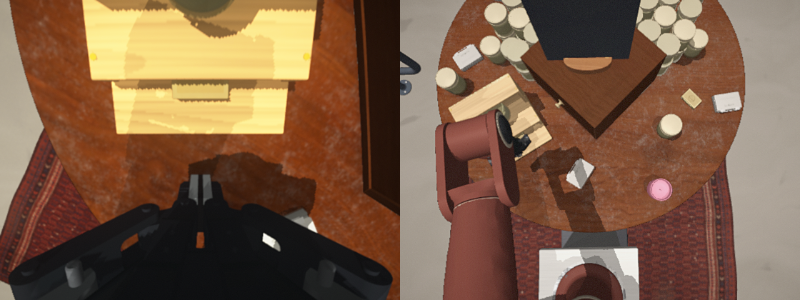

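The tester's front face is vertical, at x = 0.010 at all heights, so its centre is about 0.043 and y about -0.002. The tin is in place, the jar is unmoved, and the gripper is clear. Handing in.

```bash
python3 -c "
from h import *
print(job.job_done())"
```

```text
the job is handed in; nothing more can be done
None
```

I put both items away on the stand and handed the job in at about 17 s of the 64 s allowed. No verdict was reported. I placed the tin in the low tier and the tester on the middle board, then pushed each one deeper with the closed fingers.

| Item | Last measured position (stand frame) | Needed |
|---|---|---|
| Tin | centre x about -0.012 m, y about 0.00, lying flat | x of -0.042 to 0.08 m |
| Tester | centre x about 0.043 m, y about -0.002, front face vertical | x of 0.031 to 0.08 m |
| Lidded jar | within about 4 mm of its first sighting, which is the finder's own accuracy | moved no more than 30 mm |

- **Tin check:** I measured it before fetching the tester. Afterwards I only saw it in the wrist pictures, still in place.
- **Robot:** the gripper was clear of everything at hand-in, and the contact readings I saw stayed under about 8 N.
- **Finder disagreement:** in the last top picture the finder reported only the small look-alike tin, because the placed tin is mostly under the board and the arm was in the way. It also ranked the pink decoy above the placed tester.
- **Refused command:** my first move command was rejected because every row needs all seven values. Nothing moved and no time was lost.

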